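# Load a round board into its carrier and hold it up to the inspection camera

## Task

While the carrier stands on the bench, lay the round circuit board, component side up, fully home in the carrier's round recess and let go of it. Then pick up the loaded carrier by its upright grip and present it in the air to the up-looking inspection camera: the board centred on the lens axis with its underside 90 mm in front of the lens and square to the tilted lens, and the carrier's length in line with the length of the camera's foot (grip end either way). The program finishes while still holding it there, motionless; leave the square board, screwdriver and spool where they are and never touch the camera.

Things in the scene. Friction and masses are not known exactly. Their poses are not given: they have to be found in the camera images.
- board_round: Loose green round circuit board, 56 mm diameter, 4 mm thick, about 60 g, flat on the bench. In its middle one upright black square component, 20 x 20 mm, rising from 4 to 26 mm above the underside: grip it there. Other parts on it reach at most 10 mm above the underside. Origin: centre of the underside; z up through the component, x and y square to the component's faces.
- carrier: Loose flat aluminium frame, about 220 g, standing on the bench: 122 mm long (its x from -82 to +40 mm), 80 mm wide (y from -40 to +40 mm), 10 mm thick, with a round recess in the top face and an upright grey grip plate at its -x end, which starts towards the robot. Origin: centre of the recess, on the underside; z up.
- recess (a point): Centre of the carrier's recess, at the height of its ledge, 4 mm above the carrier's underside; axes as the carrier. The recess has 60 mm diameter, is 6 mm deep with a small chamfer at its mouth; the ledge surrounds an open window of 46 mm diameter through which the board's underside is seen. A seated round board has its origin here.
- grip (a point): Centre of the carrier's grip plate, at carrier x = -66 mm, 33 mm above the underside; axes as the carrier. The plate is 14 mm thick along x, 44 mm wide along y, and stands from 10 to 56 mm above the underside; pinch it across its 14 mm thickness. 49 mm are free between it and the component of a seated board.
- camera_stand: Foot of the up-looking inspection camera, fixed to the bench: steel plate 130 mm long (its x), 80 mm wide (its y), 12 mm high, with two cheeks rising to 70 mm. Its place and yaw vary. Origin: centre of the underside; z up.
- camera_head: The camera, fixed in the foot's cheeks: grey cylinder with white ring light, at most 62 mm diameter, 65 mm long. Origin: centre of the lens face at its top, 90 mm above the bench, over the foot's middle; z points out of the lens, 0.35 rad (20 degrees) from vertical, leaning to the foot's -x, the end nearer to the robot; its x is the foot's x tilted likewise. Highest edge 101 mm above the bench.
- focus (a point): Point on the lens axis 90 mm in front of the lens face, about 175 mm above the bench, where the centre of the round board's underside belongs. Axes as the camera head: z along the lens axis, away from the lens.
- board_square: Bystander: loose green square circuit board 56 x 56 x 4 mm with the same component in its middle, total height 26 mm; it may lie nearer or farther than the round one. Origin: centre of the underside.
- screwdriver: Bystander: loose red-handled screwdriver, about 200 mm long, lying across the far part of the bench. Origin: on its underside.
- spool: Bystander: loose aluminium wire spool standing on end on the far part of the bench, 54 mm diameter, 40 mm high. Origin: centre of the underside.

How it is judged:
By the outcome, as a careful person would: the job done as asked, in the order asked, and still so for the second after the job is handed in, while the arm keeps its last pose, push and grip.
It also fails if it takes over 61 s, if anything falls off the work surface, if the arm or the gripper's body presses on something with over 40 N, if the wrist force passes 120 N, or if a joint passes its speed limit or range.

## Robot

A 7-joint arm with a two-finger parallel gripper is mounted at the origin on the work surface. World frame = base frame: x ahead of the robot, y to its left, z up, the work surface at z = 0. Lengths are in mm, angles in rad, forces in N, time in s.
With the tool pointing down it reaches from about 400 to 850 mm from the base axis. Payload 4.5 kg.
Tool frame: the origin (TCP) lies at the very end of the fingers, on their centre line; the grasp point (between the pads) lies 19 mm behind it; z points along the fingers, y is the direction in which the jaws open and shut (so a half turn about z gives the same grasp; the last joint's range is limited). The gripper opens to 85 mm and grips with 20 to 120 N. Pads are 22 mm wide; open, the fingers measure 114 mm over their backs; the gripper's body (76 mm by 85 mm) begins 54 mm behind the grasp point. The pads swing forward as they close: fully open they stand 13 mm farther back than shut.
Start: joints at [-1.202, 0.689, -0.195, 1.565, 0.157, 0.902, -0.215], TCP at [205.344, 590.329, 231.317] pointing down, gripper open.
Joint ranges: [-3.01, 3.01], [-0.46, 2.08], [-1.47, 1.51], [0.13, 2.56], [-1, 4.14], [0.04, 2.09], [-2.66, 2.66]. Speed limits (rad/s): [2.57, 2.57, 3.14, 3.14, 3.14, 3.14, 3.14].

## Interface

Orientations are given as a rotation vector (axis times angle).
In Python, from station import monitor, read_camera, get_calibration, r gives the robot as it stands.
- The arm moves only by the tool play_rows, never from a script. Its argument "moves" is a list of rows, each a list of 7 numbers: the turn, a rotation vector about the tool's x, y, z in rad, then the shift along the tool's x, y, z in mm, then the closure in counts, from 0 (fully open) to 255 (shut). In form: [[rx, ry, rz, dx, dy, dz, gripper], ...]. A call has 1 to 10 rows; each row shifts and turns the commanded pose from where the row before left it, along the tool's axes as they then stand; what a row does not reach is not made up. A row lasts 1/8 s, in which the tool goes at most 62.5 mm and 10.7 degrees, less where a joint would pass 70% of its speed; a pose out of reach is approached as far as the arm can. A call is refused whole if a number of a shift passes 62.5 or a number of a turn 0.188, either way. A call with a gripper value outside its range is refused whole. The fingers move at their own pace and stop on an object; the grip force is fixed at half the most. Time passes only in rows, so rows that do not move let the fingers close. It gives the time, the measured TCP pose, the force and the opening at its end, in the units of the state.
- monitor.sense(): the state, without advancing time (a new reading comes with each control period).
- read_camera(name): name is "scene" or "top"; returns (picture, depth): 420x560x3 uint8, red, green, blue; 420x560 float32, mm along the optical axis (not along the pixel's ray), 0 where there is no reading.
- get_calibration(name): a dict with "mtx" (3x3 intrinsics, pixels), "R" (3x3) and "t" (3): a world point X has camera coordinates R X + t. Camera axes: x right, y down, z forward; pixel columns grow to the right and rows downward; lengths in mm; the calibration is good to about 2 mm. A picture is of the moment at which its call begins. get_calibration takes no time and is no camera call.
- r.sign_off(): hands the job in, once; it reports no verdict.
The state is a dict: "time": time; "qpos": joint angles; "joint_vel": joint speeds; "effort": joint torques, N m; "eef_pos": TCP position; "tcp_rot": TCP orientation; "wrist_force": force on the tool from outside, world axes, zero at the start; "ft_torque": the same for the moment, N m; "grip_width": finger opening in mm.
Only numpy, scipy, OpenCV 4.12 (cv2) and the standard library are available. Lean on these libraries where they do the work, as an engineer would, in place of code of your own. Each camera call takes 0.05 s, during which the arm holds its last target. There are 200 camera calls.

## Working session

There is one attempt and no reset: what is moved stays moved. The work goes in short steps, Python scripts to look and compute and a tool call to move; the robot and the scene stay as the last step left them, time stands still between calls to the robot, and variables do not carry over. Pictures are saved under pics/ and viewed, about 8 in all and at most 12, crops included, and the job is handed in when it is done.

Besides the shell and the picture viewer there is one more tool, called as name([rows], argument=value, ...), one row to a line, values as JSON. play_rows: Moves the arm, as the interface text tells. Its arguments: {"type":"object","properties":{"moves":{"type":"array"}},"required":["moves"]}

```bash
ls; mkdir -p pics; python3 - <<'E'
from station import monitor, read_camera, get_calibration, r
import cv2,numpy as np
print(monitor.sense())
for n in("scene","top"):
    p,d=read_camera(n);c=get_calibration(n)
    np.savez(f"pics/{n}0.npz",p=p,d=d,**c)
    print(n,c['mtx'].tolist(),c['R'].round(3).tolist(),c['t'], (-c['R'].T@c['t']))
    cv2.imwrite(f"pics/{n}0.png",p[:,:,::-1])
E
```

```text
pics
{'time': 0.0, 'qpos': array([-1.20217792,  0.6899879 , -0.1945353 ,  1.56640183,  0.15730193,
        0.9025124 , -0.21507661]), 'joint_vel': array([-5.66932956e-04,  1.58397552e-05, -1.26765532e-03,  7.65209778e-04,
        1.51500234e-03,  1.56084596e-03,  7.14174903e-04]), 'effort': array([ 6.90367433e-04, -5.39616466e+01, -1.26670115e+00, -1.58541119e+01,
        8.97690479e-03,  9.54686373e-03, -1.45977788e-05]), 'eef_pos': array([205.1885036 , 589.63287106, 230.46676093]), 'tcp_rot': array([-5.23241335e-01, -3.09751950e+00,  2.99389859e-03]), 'wrist_force': array([ 0.49390857,  0.73324227, -0.09760137]), 'ft_torque': array([-0.01633801,  0.00377455, -0.01335301]), 'grip_width': 85.52091927863711}
scene [[479.0948176059008, 0.0, 272.47566700414365], [0.0, 479.0948176059008, 205.64073490385846], [0.0, 0.0, 1.0]] [[-0.689, 0.724, 0.006], [0.434, 0.419, -0.798], [-0.58, -0.547, -0.603]] [ 427.71449088 -126.62222115 1538.34649531] [1242.63024841  585.10950033  824.01441163]
top [[509.0119253464865, 0.0, 284.8406414262187], [0.0, 509.0119253464865, 210.61206861214635], [0.0, 0.0, 1.0]] [[0.017, -1.0, 0.014], [-0.984, -0.019, -0.175], [0.175, -0.011, -0.985]] [ -38.17923494  600.99209333 1102.71190261] [ 399.24977321  -14.72362247 1191.2201828 ]
```

View pics/top0.png

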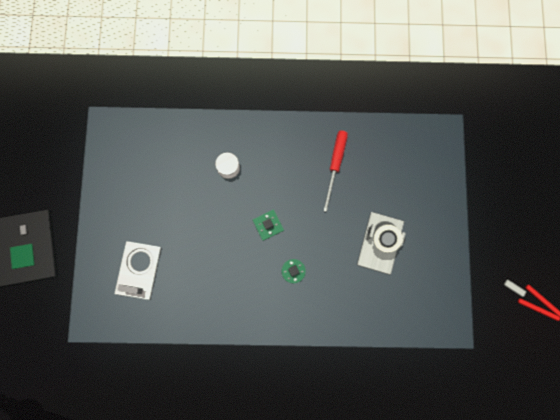

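View pics/scene0.png

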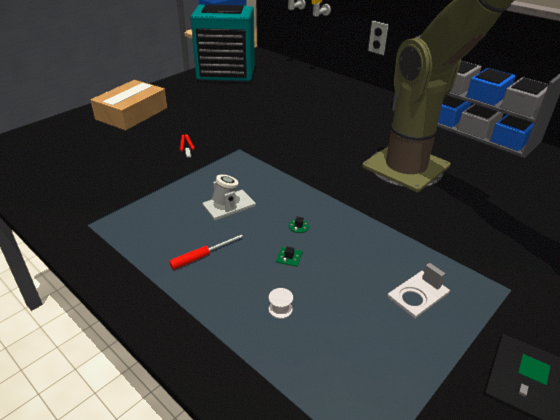

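The top view shows the carrier at about (138,270) with its grip at (131,291), the round board at (293,271) and the square board at (268,225). The camera foot is at (382,243), the screwdriver at (336,170) and the spool at (228,166). In the scene view the round board is at (298,225), the square board at (289,256), the carrier at (420,292) and the camera at (228,195).

```bash
cat > h.py <<'E'
import numpy as np,cv2
from scipy.spatial.transform import Rotation as Ro
def load(f):
    a=np.load(f); return {k:a[k] for k in a.files}
def ray(c,uv,z):
    uv=np.atleast_2d(uv).astype(float); K=c['mtx']
    d=np.c_[(uv-K[:2,2])/K[0,0],np.ones(len(uv))]@c['R']
    o=-c['R'].T@c['t']; return o+d*((z-o[2])/d[:,2])[:,None]
def proj(c,X):
    x=np.atleast_2d(X)@c['R'].T+c['t']; return (x/x[:,2:])@c['mtx'].T[:,:2]
def big(m):
    cs,_=cv2.findContours(m.astype(np.uint8),cv2.RETR_EXTERNAL,cv2.CHAIN_APPROX_NONE)
    return sorted(cs,key=cv2.contourArea,reverse=True)
def grab(n,f):
    from station import read_camera,get_calibration
    p,d=read_camera(n); np.savez(f,p=p,d=d,**get_calibration(n)); return load(f)
E
python3 - <<'E'
from h import *
rows=[]
for n,boxes in (("top",dict(rb=(275,255,312,290),car=(105,232,170,308),cam=(348,202,415,282))),("scene",dict(rb=(282,212,316,240),car=(378,255,462,325),cam=(196,168,264,224)))):
    c=load(f"pics/{n}0.npz");p=c['p'].astype(int)
    g=(p[...,1]>p[...,0]+25)&(p[...,1]>p[...,2]+15)
    def inbox(m,b):
        o=np.zeros_like(m);o[b[1]:b[3],b[0]:b[2]]=m[b[1]:b[3],b[0]:b[2]];return o
    k=cv2.convexHull(np.vstack(big(inbox(g,boxes['rb']))))
    W=ray(c,k[:,0],4); (cx,cy),rr=cv2.minEnclosingCircle(W[:,:2].astype(np.float32)); e=cv2.fitEllipse(W[:,:2].astype(np.float32))
    print(n,'round',cx,cy,rr,e)
    dk=inbox(p.max(2)<45,boxes['rb']); k2=big(dk)[0]
    W=ray(c,k2[:,0],26);print(' comp',cv2.minAreaRect(W[:,:2].astype(np.float32)))
    for nm in('car','cam'):
        b=boxes[nm]; w=inbox(p.min(2)>(120 if nm=='car' else 110),b); k=big(w)[0]
        W=ray(c,k[:,0],10 if nm=='car' else 12); q=cv2.minAreaRect(W[:,:2].astype(np.float32));print(nm,q)
        t=c['p'][b[1]:b[3],b[0]:b[2]]; rows.append(cv2.resize(t,(400,300),interpolation=cv2.INTER_CUBIC) if 0 else cv2.copyMakeBorder(cv2.resize(t,None,fx=3.5,fy=3.5,interpolation=cv2.INTER_CUBIC),0,300-int(round(t.shape[0]*3.5)),0,400-int(round(t.shape[1]*3.5)),cv2.BORDER_CONSTANT))
    dd=c['d'];
    for nm,b in boxes.items(): print(nm,'depth valid',(dd[b[1]:b[3],b[0]:b[2]]>0).mean())
im=np.vstack([np.hstack(rows[:2]),np.hstack(rows[2:])]);cv2.imwrite('pics/crops.png',im[:,:,::-1]);print(im.shape)
E
```

```text
top round 469.3505554199219 -49.48979187011719 28.321300506591797 ((469.2915344238281, -49.60675811767578), (55.58046340942383, 56.20835494995117), 170.5141143798828)Traceback (most recent call last):
  File "<stdin>", line 11, in <module>
IndexError: list index out of range
```

```bash
python3 - <<'E'
from h import *
rows=[]
B=dict(top=dict(rb=(275,255,312,290),car=(105,232,170,308),cam=(348,202,415,282)),scene=dict(rb=(282,212,316,240),car=(378,255,462,325),cam=(196,168,264,224)))
for n,boxes in B.items():
    c=load(f"pics/{n}0.npz");p=c['p'].astype(int)
    g=(p[...,1]>p[...,0]+25)&(p[...,1]>p[...,2]+15)
    def inbox(m,b):
        o=np.zeros_like(m);o[b[1]:b[3],b[0]:b[2]]=m[b[1]:b[3],b[0]:b[2]];return o
    k=cv2.convexHull(np.vstack(big(inbox(g,boxes['rb']))))
    W=ray(c,k[:,0],4); e=cv2.fitEllipse(W[:,:2].astype(np.float32))
    print(n,'round',e)
    h=np.zeros(p.shape[:2],np.uint8);cv2.drawContours(h,[k],-1,1,-1)
    ctr=k[:,0].mean(0).astype(int);print(p[ctr[1],ctr[0]-12:ctr[0]+12:2].tolist())
    dk=(h>0)&~g&(p.max(2)<75); kk=big(dk)
    if kk: W=ray(c,kk[0][:,0],26);print(' comp',cv2.minAreaRect(W[:,:2].astype(np.float32)))
    for nm in('car','cam'):
        b=boxes[nm]; w=inbox(p.min(2)>(120 if nm=='car' else 110),b); k=big(w)[0]
        W=ray(c,k[:,0],10 if nm=='car' else 12); q=cv2.minAreaRect(W[:,:2].astype(np.float32));print(nm,q)
        if nm=='car':
            cs,hh=cv2.findContours(w.astype(np.uint8),cv2.RETR_CCOMP,cv2.CHAIN_APPROX_NONE)
            for i,x in enumerate(cs):
                if hh[0,i,3]>=0 and len(x)>15: print(' hole@z4',cv2.fitEllipse(ray(c,x[:,0],4)[:,:2].astype(np.float32)))
    for nm in ('rb','car','cam'):
        b=boxes[nm];t=c['p'][b[1]:b[3],b[0]:b[2]];s=3.9 if nm!='rb' else 7
        t=cv2.resize(t,None,fx=s,fy=s,interpolation=cv2.INTER_CUBIC)[:300,:266]
        rows.append(cv2.copyMakeBorder(t,0,300-t.shape[0],0,266-t.shape[1],cv2.BORDER_CONSTANT))
        print(nm,'depth valid',(c['d'][b[1]:b[3],b[0]:b[2]]>0).mean())
im=np.vstack([np.hstack(rows[:3]),np.hstack(rows[3:])]);cv2.imwrite('pics/crops.png',im[:,:,::-1]);print(im.shape)
E
```

```text
top round ((469.2915344238281, -49.60675811767578), (55.58046340942383, 56.20835494995117), 170.5141143798828)
[[111, 120, 122], [89, 125, 106], [76, 145, 102], [103, 149, 118], [70, 135, 96], [72, 81, 73], [82, 83, 81], [80, 82, 77], [82, 81, 79], [78, 82, 77], [66, 127, 88], [93, 145, 110]]
 comp ((459.415283203125, -53.68436050415039), (2.9356296062469482, 14.381348609924316), 22.63348388671875)
car ((464.9278564453125, 309.6672058105469), (84.4037857055664, 126.52702331542969), 81.40587615966797)
 hole@z4 ((416.27874755859375, 302.27362060546875), (16.414203643798828, 18.832862854003906), 97.35015106201172)
 hole@z4 ((485.2265930175781, 306.0597839355469), (43.00924301147461, 43.74275207519531), 112.81623077392578)
cam ((536.7734375, -256.7001953125), (92.34456634521484, 132.43174743652344), 74.33391571044922)
rb depth valid 0.9953667953667954
car depth valid 0.9969635627530364
cam depth valid 0.9977611940298508
scene round ((468.48004150390625, -48.71767044067383), (55.63845443725586, 59.351016998291016), 137.96568298339844)
[[65, 77, 84], [64, 78, 85], [2, 104, 54], [86, 95, 84], [12, 104, 56], [14, 24, 15], [18, 14, 15], [18, 16, 16], [18, 17, 16], [0, 105, 52], [14, 98, 52], [0, 105, 54]]
 comp ((481.4984130859375, -37.6053581237793), (33.31871795654297, 18.600385665893555), 41.42948532104492)
car ((463.138916015625, 310.82342529296875), (82.9073257446289, 125.41228485107422), 81.42443084716797)
 hole@z4 ((485.13934326171875, 308.13995361328125), (45.35312271118164, 46.52931213378906), 30.869407653808594)
cam ((536.9815063476562, -253.04791259765625), (90.23681640625, 132.24942016601562), 74.6118392944336)
rb depth valid 0.9957983193277311
car depth valid 0.9967687074829932
cam depth valid 0.9950105042016807
(600, 798, 3)
```

View pics/crops.png

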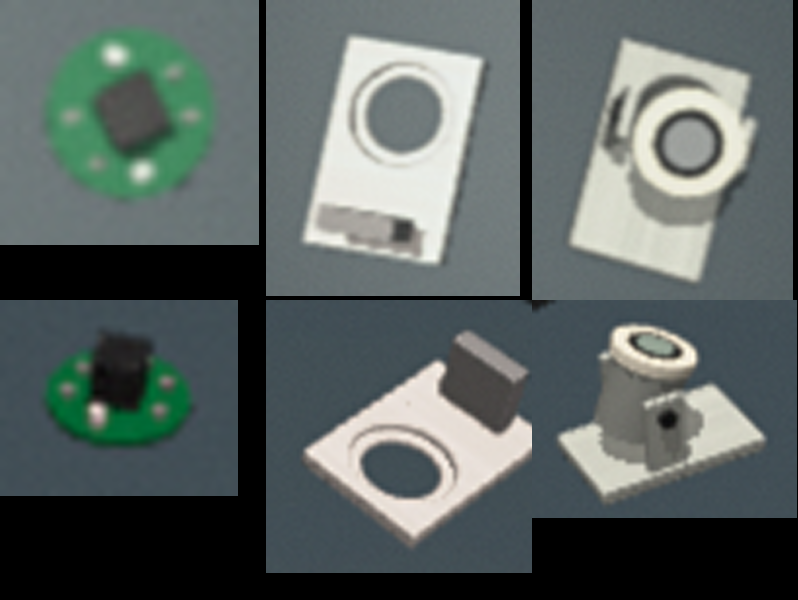

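The crops show the round board's component turned about 25° in the top view. The carrier's grip lies toward the robot, and the camera leans toward the near end of its foot. Next I measure the component yaw, the lens centre and the foot.

```bash
cat >> h.py <<'E'
def target_rot(zdir,ydir):
    z=np.array(zdir,float);z/=np.linalg.norm(z);y=np.array(ydir,float);y-=z*(y@z);y/=np.linalg.norm(y)
    return np.c_[np.cross(y,z),y,z]
def delta(R,p):
    "tool-frame turn and shift from measured pose; R may be flipped by half a turn about z"
    from station import monitor
    s=monitor.sense(); C=Ro.from_rotvec(s['tcp_rot']).as_matrix()
    c=[(C.T@(R@Ro.from_rotvec([0,0,a]).as_matrix())) for a in(0,np.pi)]
    v=min((Ro.from_matrix(m).as_rotvec() for m in c),key=np.linalg.norm)
    print('t',s['time'],'turn',v.round(4),'shift(now axes)',(C.T@(np.array(p)-s['eef_pos'])).round(2),'shift(after-turn axes)',((C@Ro.from_rotvec(v).as_matrix()).T@(np.array(p)-s['eef_pos'])).round(2),'q',s['qpos'].round(2),'F',s['wrist_force'].round(1),'w',round(s['grip_width'],1))
def down(p,yaw): delta(target_rot([0,0,-1],[np.cos(yaw),np.sin(yaw),0]),p)
E
python3 - <<'E'
from h import *
T=load('pics/top0.npz');S=load('pics/scene0.npz')
p=T['p'].astype(int)
m=np.zeros(p.shape[:2],bool);s=np.s_[262:280,284:303]
q=p[s];m[s]=(q.max(2)<100)&(q[...,1]-q[...,0]<22)
k=big(m)[0];W=ray(T,k[:,0],26);print('comp',cv2.minAreaRect(W[:,:2].astype(np.float32)),m.sum(),W[:,:2].mean(0))
# sub-pixel orientation via upscaled mask
s=p[255:290,275:312];u=cv2.resize(s.astype(np.float32),None,fx=8,fy=8,interpolation=cv2.INTER_CUBIC)
k=big((u.max(2)<105)&(u[...,1]-u[...,0]<30))[0];W=ray(T,(k[:,0]+.5)/8-.5+[275,255],26);print('comp8',cv2.minAreaRect(W[:,:2].astype(np.float32)))
# lens: dark annulus outline
for n,c,b,cen,th in(('top',T,(372,222,408,260),(387.5,238.5),100),('scene',S,(212,170,242,194),(228.5,180),110)):
    s=c['p'][b[1]:b[3],b[0]:b[2]].astype(np.float32).max(2);u=cv2.resize(s,None,fx=8,fy=8,interpolation=cv2.INTER_CUBIC)
    for t in (th,th+40):
        cs,_=cv2.findContours((u<t).astype(np.uint8),cv2.RETR_CCOMP,cv2.CHAIN_APPROX_NONE)
        for k in cs:
            if len(k)>60:
                e=cv2.fitEllipse(k);uv=(np.array(e[0])+.5)/8-.5+b[:2]
                if np.hypot(*(uv-cen))<4:print(n,t,uv,np.array(e[1])/8,'->',ray(c,uv,90)[0])
# foot edges: upscaled white mask contour points on z=12
for n,c,b in(('top',T,(348,202,415,282)),('scene',S,(196,168,264,224))):
    s=c['p'][b[1]:b[3],b[0]:b[2]].astype(np.float32).min(2);u=cv2.resize(s,None,fx=4,fy=4,interpolation=cv2.INTER_CUBIC)
    k=big(u>120)[0];W=ray(c,(k[:,0]+.5)/4-.5+b[:2],12)[:,:2]
    ap=cv2.approxPolyDP(W.astype(np.float32)[:,None],5,True)[:,0];print(n,'foot poly',ap.round(1).tolist())
E
```

```text
comp ((468.0201721191406, -49.30833435058594), (19.260141372680664, 18.348844528198242), 27.440664291381836) 71 [467.64363661 -49.85219687]
comp8 ((467.6728820800781, -49.711246490478516), (22.152647018432617, 20.121248245239258), 27.444929122924805)
top 100 [387.71445084 238.37747002] [16.27772522 16.78641319] -> [ 537.79761363 -252.55692656   90.        ]
top 100 [387.74121284 238.43592072] [13.11909771 13.570858  ] -> [ 537.67029423 -252.61309237   90.        ]
top 140 [387.69499969 238.37622643] [17.09170341 17.6539669 ] -> [ 537.79956317 -252.51440275   90.        ]
top 140 [387.76193047 238.47191811] [11.74814987 12.07463646] -> [ 537.59205623 -252.65695306   90.        ]
top 140 [386.39849091 234.97926426] [24.36132812 26.88788986] -> [ 545.21796353 -249.81352977   90.        ]
scene 110 [227.09748268 179.4048233 ] [ 4.58830452 12.7281847 ] -> [ 536.15425072 -252.40544376   90.        ]
scene 110 [226.05310631 180.25349903] [25.30827713 35.48139954] -> [ 540.91861427 -251.37134069   90.        ]
scene 110 [225.73781967 180.77012825] [13.58775902 25.37532043] -> [ 543.19998505 
[... 712 characters left out ...]
516.7000122070312, -292.70001220703125], [521.2999877929688, -283.20001220703125], [493.6000061035156, -276.0], [501.3999938964844, -259.1000061035156], [540.5, -219.1999969482422], [565.7999877929688, -222.39999389648438], [569.5, -229.5], [554.7000122070312, -252.3000030517578], [563.2000122070312, -254.3000030517578], [565.7000122070312, -277.1000061035156], [572.9000244140625, -264.3999938964844], [563.0, -244.10000610351562], [573.4000244140625, -244.89999389648438], [577.0, -261.8999938964844], [558.0999755859375, -296.70001220703125], [584.0999755859375, -306.3999938964844], [591.7000122070312, -300.6000061035156], [611.5, -228.3000030517578], [487.3999938964844, -194.39999389648438]]
```

```bash
python3 - <<'E'
from h import *
down([468.5,-49.4,120],np.radians(27.4))
E
```

```text
t 0.1 turn [-0.0016  0.0008  0.7578] shift(now axes) [-458.63 -516.94  111.5 ] shift(after-turn axes) [-688.58  -60.36  110.53] q [-1.2   0.69 -0.19  1.57  0.16  0.9  -0.22] F [-0.1  0.9 -0.6] w 85.4
```

play_rows([
  [0,0,0.15,0,0,0,0],
  [0,0,0.15,0,0,0,0],
  [0,0,0.15,0,0,0,0],
  [0,0,0.15,0,0,0,0],
  [0,0,0.158,0,0,0,0],
  [0,0,0,-50,6,0,0],
  [0,0,0,-50,6,0,0],
  [0,0,0,-50,6,0,0],
  [0,0,0,-50,6,0,0],
  [0,0,0,-50,6,0,0],
])

```text
time: 1.35
eef_pos: [347.6, 380.6, 231.1]
tcp_rot: [1.632, 2.684, -0.001]
wrist_force: [0.5, -0.2, 0.2]
grip_width: 85.7
```

play_rows([
  [0,0,0,-50,6,0,0],
  [0,0,0,-50,6,0,0],
  [0,0,0,-50,-15,0,0],
  [0,0,0,-50,-15,10,0],
  [0,0,0,-50,-15,20,0],
  [0,0,0,-50,-15,20,0],
  [0,0,0,-50,-15,20,0],
  [0,0,0,-50,-15,20,0],
  [0,0,0,-50,-12,20,0],
  [0,0,0,0,0,0,0],
])

```text
time: 2.6
eef_pos: [473.5, -64.0, 119.8]
tcp_rot: [-1.644, -2.676, 0.005]
wrist_force: [-0.4, 0.8, 0.2]
grip_width: 85.4
```

```bash
python3 - <<'E'
from h import *
down([468.5,-49.4,120],np.radians(27.4))
E
```

```text
t 2.6 turn [-0.0032  0.0012 -0.0092] shift(now axes) [15.34  2.14 -0.2 ] shift(after-turn axes) [15.32  2.28 -0.17] q [ 0.08  0.7  -0.08  2.1   0.15  0.35  0.35] F [-0.4  0.8  0.2] w 85.4
```

play_rows([
  [0,0,-0.009,15.3,2.2,0,0],
  [0,0,0,0,0,30,0],
  [0,0,0,0,0,30,60],
  [0,0,0,0,0,10,100],
  [0,0,0,0,0,0,100],
])

```text
time: 3.22
eef_pos: [468.7, -42.4, 51.4]
tcp_rot: [-1.616, -2.693, -0.0]
wrist_force: [-0.3, 0.4, -0.3]
grip_width: 52.1
```

```bash
python3 - <<'E'
from h import *
c=grab('scene','pics/s1.npz'); cv2.imwrite('pics/s1.png',cv2.resize(c['p'][175:265,235:355],None,fx=6,fy=6,interpolation=cv2.INTER_CUBIC)[:,:,::-1])
down([468.5,-49.4,11],np.radians(27.4))
c=load('pics/s1.npz');print((proj(c,[[468.5,-49.4,26]])-[235,175])*6)
E
```

```text
t 3.275 turn [ 0.0006 -0.0003  0.0107] shift(now axes) [-5.43 -3.59 40.89] shift(after-turn axes) [-5.45 -3.51 40.89] q [ 0.02  0.83 -0.04  2.16  0.17  0.16  0.31] F [-0.1 -0.7  0. ] w 51.6
[[380.38783489 262.64674981]]
```

View pics/s1.png

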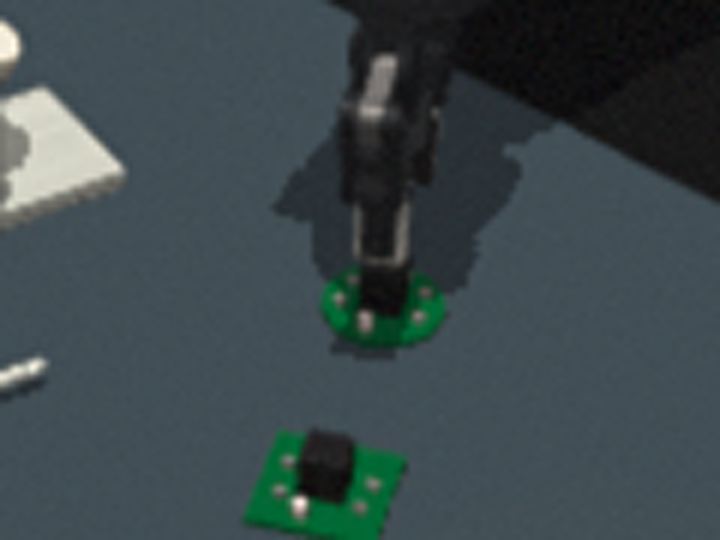

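The fingers stand open around the component at about (385,285) in the crop, and the square board is clear of them. I correct the offset and descend.

play_rows([
  [0,0,0.01,-5.4,-3.5,0,100],
  [0,0,0,0,0,10,100],
  [0,0,0,0,0,0,100],
  [0,0,0,0,0,0,100],
])

```text
time: 3.78
eef_pos: [468.4, -50.6, 41.2]
tcp_rot: [-1.634, -2.683, -0.0]
wrist_force: [-0.0, -0.1, 0.8]
grip_width: 51.9
```

```bash
python3 - <<'E'
from h import *
down([468.5,-49.4,11],np.radians(27.4))
E
```

```text
t 3.775 turn [-0.0001 -0.0002 -0.0013] shift(now axes) [ 1.01  0.65 30.2 ] shift(after-turn axes) [ 1.02  0.65 30.2 ] q [ 0.03  0.85 -0.03  2.16  0.17  0.13  0.31] F [-0.  -0.1  0.8] w 51.9
```

play_rows([
  [0,0,0,1,0.6,12,100],
  [0,0,0,0,0,12,100],
  [0,0,0,0,0,5,100],
  [0,0,0,0,0,0,100],
  [0,0,0,0,0,0,255],
  [0,0,0,0,0,0,255],
  [0,0,0,0,0,0,255],
  [0,0,0,0,0,0,255],
])

```text
time: 4.78
eef_pos: [468.7, -49.5, 12.8]
tcp_rot: [1.634, 2.683, 0.001]
wrist_force: [-0.4, 0.2, 6.3]
grip_width: 18.0
```

```bash
python3 - <<'E'
from h import *
down([468.5,-49.4,80],np.radians(27.4))
down([485.2,306.7,120],np.radians(81.4))
E
```

```text
t 4.775 turn [ 0.0007  0.0004 -0.0013] shift(now axes) [  0.18  -0.11 -67.22] shift(after-turn axes) [  0.2   -0.16 -67.22] q [ 0.02  0.91 -0.01  2.16  0.18  0.07  0.3 ] F [-0.4  0.2  6.3] w 18.0
t 4.775 turn [ 5.000e-04  7.000e-04 -9.438e-01] shift(now axes) [ 308.86  178.22 -107.21] shift(after-turn axes) [  36.98  354.66 -107.22] q [ 0.02  0.91 -0.01  2.16  0.18  0.07  0.3 ] F [-0.4  0.2  6.3] w 18.0
```

play_rows([
  [0,0,0,0,0,-20,255],
  [0,0,0,0,0,-40,255],
  [0,0,0,0,0,-47,255],
  [0,0,-0.157,0,0,0,255],
  [0,0,-0.157,0,0,0,255],
  [0,0,-0.157,0,0,0,255],
  [0,0,-0.157,0,0,0,255],
  [0,0,-0.157,0,0,0,255],
  [0,0,-0.157,0,0,0,255],
  [0,0,0,5,30,0,255],
])

```text
time: 6.02
eef_pos: [467.7, -21.7, 119.0]
tcp_rot: [-0.245, -3.131, 0.003]
wrist_force: [0.5, 0.3, -0.4]
grip_width: 18.3
```

play_rows([
  [0,0,0,5,45,0,255],
  [0,0,0,5,50,0,255],
  [0,0,0,5,50,0,255],
  [0,0,0,5,50,0,255],
  [0,0,0,5,50,0,255],
  [0,0,0,5,45,0,255],
  [0,0,0,2,35,0,255],
  [0,0,0,0,0,0,255],
  [0,0,0,0,0,0,255],
  [0,0,0,0,0,0,255],
])

```text
time: 7.28
eef_pos: [485.7, 305.1, 119.1]
tcp_rot: [-0.241, -3.132, 0.003]
wrist_force: [-0.4, -0.2, -0.5]
grip_width: 18.5
```

```bash
python3 - <<'E'
from h import *
down([485.2,306.7,17],np.radians(81.4))
c=grab('scene','pics/s2.npz'); cv2.imwrite('pics/s2.png',cv2.resize(c['p'][220:330,360:480],None,fx=5,fy=5,interpolation=cv2.INTER_CUBIC)[:,:,::-1])
p=c['p'].astype(int);g=(p[...,1]>p[...,0]+25)&(p[...,1]>p[...,2]+15);g[:,:330]=0;g[330:]=0
k=big(g)[0];print(cv2.fitEllipse(k))
for z in(105,110,115):print(z,cv2.fitEllipse(ray(c,cv2.convexHull(k)[:,0],z)[:,:2].astype(np.float32)))
E
```

```text
t 7.275 turn [-0.0018 -0.0002 -0.0036] shift(now axes) [  0.76   1.73 102.07] shift(after-turn axes) [  0.78   1.55 102.07] q [-0.48  0.79 -0.28  1.82  0.36  0.59  0.44] F [-0.4 -0.2 -0.5] w 18.5
((419.5389099121094, 264.74151611328125), (15.27550220489502, 25.761011123657227), 105.44865417480469)
105 ((479.77239990234375, 302.94097900390625), (54.90536117553711, 58.0794792175293), 108.92900085449219)
110 ((485.0773010253906, 304.9031677246094), (54.523555755615234, 57.67560577392578), 108.92890167236328)
115 ((490.3822021484375, 306.8653564453125), (54.141754150390625, 57.271697998046875), 108.9289321899414)
```

View pics/s2.png

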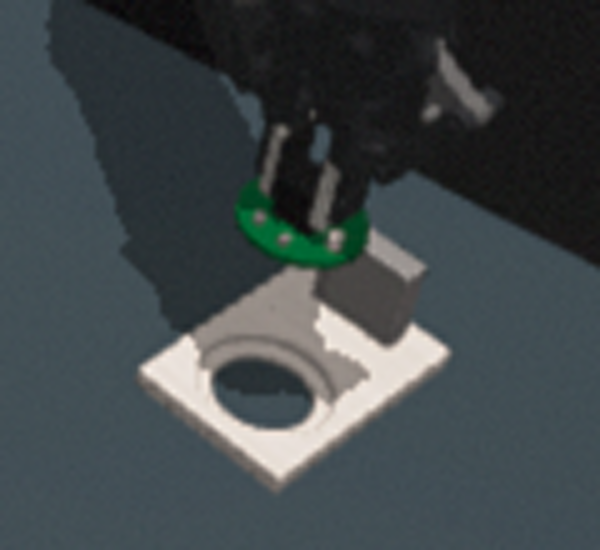

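The board is gripped level, centred near (302,225) in the crop. The recess is clear below it, centred near (263,388).

play_rows([
  [0,0,-0.004,0.8,1.9,20,255],
  [0,0,0,0,0,30,255],
  [0,0,0,0,0,30,255],
  [0,0,0,0,0,7,255],
  [0,0,0,0,0,0,255],
  [0,0,0,0,0,0,255],
  [0,0,0,0,0,0,255],
])

```text
time: 8.2
eef_pos: [485.7, 309.4, 33.3]
tcp_rot: [0.232, 3.132, 0.002]
wrist_force: [-0.5, -0.4, -0.7]
grip_width: 18.4
```

```bash
python3 - <<'E'
from h import *
down([485.2,306.9,17],np.radians(81.4))
for n in('scene','top'):
    c=grab(n,f'pics/{n}3.npz')
    p=c['p'].astype(int);g=(p[...,1]>p[...,0]+25)&(p[...,1]>p[...,2]+15)
    if n=='scene':g[:,:330]=0;g[330:]=0
    else: g[:,:105]=0;g[:,170:]=0
    kk=big(g)
    if kk and len(kk[0])>8:
        k=cv2.convexHull(kk[0]);print(n,cv2.fitEllipse(ray(c,k[:,0],22.3)[:,:2].astype(np.float32)))
a=load('pics/scene3.npz')['p'][235:325,370:470];a=cv2.resize(a,None,fx=6,fy=6,interpolation=cv2.INTER_CUBIC)
cv2.imwrite('pics/s3.png',a[:,:,::-1])
E
```

```text
t 8.2 turn [0.0014 0.0013 0.0021] shift(now axes) [ 0.16 -2.61 16.34] shift(after-turn axes) [ 0.14 -2.59 16.35] q [-0.53  0.92 -0.21  1.84  0.42  0.41  0.39] F [-0.5 -0.4 -0.7] w 18.4
scene ((483.3751220703125, 308.44390869140625), (53.56814956665039, 58.05652618408203), 121.78328704833984)
top ((466.0259094238281, 304.500244140625), (13.20118522644043, 35.680686950683594), 9.7052640914917)
```

View pics/s3.png

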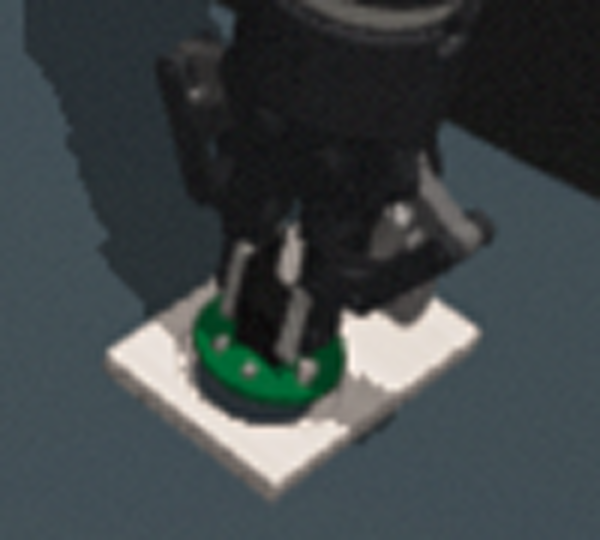

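The board hovers over the recess at (268,350). I correct −2.6 mm along tool y and lower slowly.

play_rows([
  [0,0,0.002,0.1,-2.5,5,255],
  [0,0,0,0,0,3,255],
  [0,0,0,0,0,0,255],
  [0,0,0,0,0,0,255],
])

```text
time: 8.8
eef_pos: [484.6, 306.7, 24.2]
tcp_rot: [-0.235, -3.133, -0.0]
wrist_force: [0.3, 0.4, -0.8]
grip_width: 18.3
```

```bash
python3 - <<'E'
from h import *
down([485.2,306.9,17],np.radians(81.4))
E
```

```text
t 8.8 turn [ 0.0002 -0.      0.0004] shift(now axes) [-0.54  0.26  7.25] shift(after-turn axes) [-0.54  0.26  7.25] q [-0.53  0.94 -0.2   1.85  0.42  0.39  0.38] F [ 0.3  0.4 -0.8] w 18.3
```

play_rows([
  [0,0,0,-0.5,0.2,2,255],
  [0,0,0,0,0,2,255],
  [0,0,0,0,0,1.5,255],
  [0,0,0,0,0,1,255],
  [0,0,0,0,0,0,255],
])

```text
time: 9.43
eef_pos: [485.1, 306.7, 17.7]
tcp_rot: [-0.235, -3.133, 0.0]
wrist_force: [0.1, 0.6, -0.2]
grip_width: 18.0
```

play_rows([
  [0,0,0,0,0,0.7,255],
  [0,0,0,0,0,0.4,255],
  [0,0,0,0,0,0,255],
])

```text
time: 9.8
eef_pos: [485.2, 306.8, 16.8]
tcp_rot: [0.235, 3.133, 0.0]
wrist_force: [0.1, -0.1, 1.5]
grip_width: 18.7
```

play_rows([
  [0,0,0,0,0,0,150],
  [0,0,0,0,0,0,110],
  [0,0,0,0,0,0,110],
  [0,0,0,0,0,-20,110],
  [0,0,0,0,0,-50,110],
  [0,0,0,0,0,-60,110],
  [0,0,0,50,0,-50,110],
  [0,0,0,60,0,0,110],
  [0,0,0,40,0,0,110],
  [0,0,0,0,0,0,110],
])

```text
time: 11.05
eef_pos: [339.2, 328.8, 191.3]
tcp_rot: [-0.226, -3.132, 0.001]
wrist_force: [0.9, -0.7, -0.2]
grip_width: 48.5
```

```bash
python3 - <<'E'
from h import *
for n in('scene','top'):
    c=grab(n,f'pics/{n}4.npz')
    p=c['p'].astype(int);g=(p[...,1]>p[...,0]+25)&(p[...,1]>p[...,2]+15)
    if n=='scene':g[:,:330]=0;g[330:]=0;b=(378,255,462,325)
    else: g[:,:105]=0;g[:,170:]=0;b=(105,232,170,308)
    k=cv2.convexHull(big(g)[0]);print(n,cv2.fitEllipse(ray(c,k[:,0],8)[:,:2].astype(np.float32)))
    o=np.zeros(g.shape,bool);w=p.min(2)>120;o[b[1]:b[3],b[0]:b[2]]=w[b[1]:b[3],b[0]:b[2]]
    q=cv2.minAreaRect(ray(c,big(o)[0][:,0],10)[:,:2].astype(np.float32));a=np.radians(q[2]-90);print(q,np.array(q[0])+21*np.array([np.cos(a),np.sin(a)]))
    t=cv2.resize(c['p'][b[1]-5:b[3]+5,b[0]-5:b[2]+5],None,fx=5,fy=5,interpolation=cv2.INTER_CUBIC)[:430,:400]
    globals()[n]=cv2.copyMakeBorder(t,0,430-t.shape[0],0,400-t.shape[1],cv2.BORDER_CONSTANT)
cv2.imwrite('pics/s4.png',np.hstack([scene,top])[:,:,::-1])
from station import monitor;print(monitor.sense()['eef_pos'])
E
```

```text
scene ((483.5986633300781, 306.5504150390625), (54.36344909667969, 55.24795150756836), 28.392499923706055)
((463.2782287597656, 310.76513671875), (82.83358764648438, 125.7051773071289), 81.42443084716797) [484.04344987 307.63374849]
top ((484.11163330078125, 305.1239318847656), (54.725807189941406, 55.44647216796875), 18.550004959106445)
((465.0014953613281, 309.7146301269531), (84.37677001953125, 126.54414367675781), 81.27738189697266) [485.75861142 306.52995857]
[342.94542925 328.35635496 191.08271589]
```

View pics/s4.png

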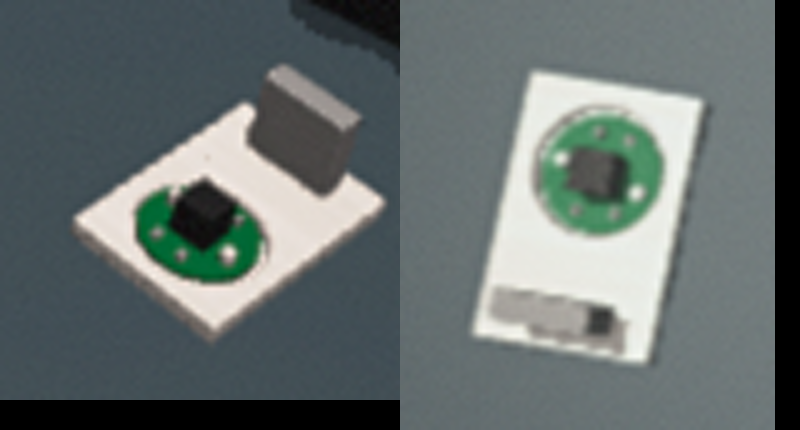

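The board lies inside the recess in both views: (202,235) in the left crop, (600,172) in the right one. A thin gap of about 1–2 mm shows on one side. Next I check depth for seating and aim for the grip.

```bash
python3 - <<'E'
from h import *
for n in('top','scene'):
    c=load(f'pics/{n}4.npz');v,u=np.nonzero(c['d']>0);d=c['d'][v,u].astype(float);K=c['mtx']
    X=(np.c_[(u-K[0,2])/K[0,0]*d,(v-K[1,2])/K[0,0]*d,d]-c['t'])@c['R']
    e=np.array([np.cos(-.15),np.sin(-.15)]);f=np.array([-e[1],e[0]]);L=(X[:,:2]-[485.2,306.9])
    lx,ly=L@e,L@f;r=np.hypot(lx,ly);p=c['p'][v,u].astype(int);g=(p[:,1]>p[:,0]+25)&(p[:,1]>p[:,2]+15)
    m=(r<26)&(r>15)&g&(X[:,2]<14);A=np.c_[lx[m],ly[m],np.ones(m.sum())];s=np.linalg.lstsq(A,X[m,2],rcond=None)[0]
    fr=(r>33)&(abs(ly)<37)&(lx>-50)&(lx<37);print(n,'board plane',s.round(3),m.sum(),'frame z',np.median(X[fr,2]).round(2))
    t=(X[:,2]>50)&(X[:,2]<60)&(abs(lx+66)<25)&(abs(ly)<40);print(' plate top',t.sum(),np.median(X[t],0) if t.any() else '', (X[t].min(0)+X[t].max(0))/2 if t.any() else '',lx[t].mean(),ly[t].mean())
down([419.7,317,120],np.radians(-8.6))
E
```

```text
top board plane [-0.011  0.     8.086] 229 frame z 10.12
 plate top 130 [419.79596599 315.93351599  55.43513786] [419.76038851 316.60266097  54.83851174] -65.72452497676456 -0.49629552128446247
scene board plane [3.000e-03 0.000e+00 9.477e+00] 135 frame z 11.49
 plate top 127 [423.12682023 317.41199005  56.84389405] [421.45987401 317.86824022  54.96098997] -64.009424553995 1.4685947501364978
t 11.15 turn [-3.00e-04  9.00e-04 -1.57e+00] shift(now axes) [-77.54   0.17  71.14] shift(after-turn axes) [ -0.25 -77.59  71.08] q [-0.67  0.57 -0.3   2.05  0.31  0.56  0.24] F [-0.2 -0.2 -0.5] w 48.5
```

The board surface is 2.0 mm below the frame top in both views and level, so it is fully home.

play_rows([
  [0,0,0.157,0,0,0,110],
  [0,0,0.157,0,0,0,110],
  [0,0,0.157,0,0,0,110],
  [0,0,0.157,0,0,0,110],
  [0,0,0.157,0,0,0,110],
  [0,0,0.157,0,0,0,110],
  [0,0,0.157,0,0,0,110],
  [0,0,0.157,0,0,0,110],
  [0,0,0.157,0,0,0,110],
  [0,0,0.157,0,0,0,110],
])

```text
time: 12.4
eef_pos: [344.3, 327.9, 190.8]
tcp_rot: [2.388, 2.041, 0.001]
wrist_force: [0.8, -1.1, -0.8]
grip_width: 48.4
```

play_rows([
  [0,0,0,0,40,30,110],
  [0,0,0,0.3,37.6,41,110],
  [0,0,0,0,0,0,110],
  [0,0,0,0,0,0,110],
  [0,0,0,0,0,0,110],
  [0,0,0,0,0,0,110],
])

```text
time: 13.15
eef_pos: [419.0, 317.7, 120.9]
tcp_rot: [-2.379, -2.051, -0.002]
wrist_force: [-0.4, 1.0, 0.1]
grip_width: 48.8
```

```bash
python3 - <<'E'
from h import *
down([420,316.9,16],np.radians(-8.6))
E
```

```text
t 13.15 turn [ 0.0007 -0.0014  0.0023] shift(now axes) [ -0.83   1.   104.89] shift(after-turn axes) [ -0.68   1.07 104.89] q [-0.8   0.74  0.11  1.97 -0.17  0.44 -0.71] F [-0.4  1.   0.1] w 48.8
```

play_rows([
  [0,0,0.002,-0.7,1,25,110],
  [0,0,0,0,0,25,110],
  [0,0,0,0,0,20,110],
  [0,0,0,0,0,15,110],
  [0,0,0,0,0,10,110],
  [0,0,0,0,0,9,110],
  [0,0,0,0,0,0,110],
  [0,0,0,0,0,0,110],
])

```text
time: 14.15
eef_pos: [420.5, 316.3, 16.2]
tcp_rot: [2.383, 2.047, 0.001]
wrist_force: [-0.2, 0.6, 0.1]
grip_width: 48.8
```

```bash
python3 - <<'E'
from h import *
down([420,316.9,16],np.radians(-8.6))
E
```

```text
t 14.15 turn [ 0.0005 -0.0005 -0.0009] shift(now axes) [ 0.49 -0.61  0.24] shift(after-turn axes) [ 0.49 -0.61  0.24] q [-0.76  0.93  0.05  2.   -0.19  0.22 -0.69] F [-0.2  0.6  0.1] w 48.8
```

play_rows([
  [0,0,0,0.5,-0.6,0,150],
  [0,0,0,0,0,0,185],
  [0,0,0,0,0,0,200],
  [0,0,0,0,0,0,210],
  [0,0,0,0,0,0,225],
  [0,0,0,0,0,0,255],
  [0,0,0,0,0,0,255],
  [0,0,0,0,0,0,255],
])

```text
time: 15.15
eef_pos: [419.4, 316.9, 16.0]
tcp_rot: [-2.382, -2.048, 0.0]
wrist_force: [-1.4, 0.3, 5.4]
grip_width: 13.1
```

play_rows([
  [0,0,0,0,0,-2,255],
  [0,0,0,0,0,-5,255],
  [0,0,0,0,0,-8,255],
  [0,0,0,0,0,-10,255],
  [0,0,0,0,0,-15,255],
  [0,0,0,0,0,-20,255],
  [0,0,0,0,0,-20,255],
  [0,0,0,0,0,0,255],
  [0,0,0,0,0,0,255],
])

```text
time: 16.27
eef_pos: [419.5, 316.7, 95.8]
tcp_rot: [-2.382, -2.048, 0.0]
wrist_force: [-0.1, -0.2, -3.9]
grip_width: 13.1
```

```bash
cat > fin.py <<'E'
from h import *
y=-0.269;fx=np.array([np.cos(y),np.sin(y),0]);fy=np.array([-np.sin(y),np.cos(y),0]);lens=np.array([537.3,-252.5,90])
hz=np.cos(.35)*np.array([0,0,1])-np.sin(.35)*fx;hx=np.cross(fy,hz);foc=lens+90*hz
E
python3 - <<'E'
from fin import *
from station import monitor
print(hx,hz,foc)
s=monitor.sense();C=Ro.from_rotvec(s['tcp_rot']).as_matrix();print(s['eef_pos'],s['grip_width'],s['wrist_force'])
# level and place of the carrier while held
for n in('top','scene'):
    c=grab(n,f'pics/{n}5.npz');v,u=np.nonzero(c['d']>0);d=c['d'][v,u].astype(float);K=c['mtx']
    X=(np.c_[(u-K[0,2])/K[0,0]*d,(v-K[1,2])/K[0,0]*d,d]-c['t'])@c['R']
    L=(X-s['eef_pos'])@C; p=c['p'][v,u].astype(int);g=(p[:,1]>p[:,0]+25)&(p[:,1]>p[:,2]+15)
    w=(p.min(1)>110)&(L[:,1]>15)&(L[:,1]<110)&(abs(L[:,0])<45)&(abs(L[:,2]-6)<15)
    A=np.c_[L[w,:2],np.ones(w.sum())]; print(n,w.sum(),'frame plane (tool z=ax+by+c)',np.linalg.lstsq(A,L[w,2],rcond=None)[0].round(4),'y range',L[w,1].min(),L[w,1].max(),'x',L[w,0].min(),L[w,0].max())
    m=g&(L[:,1]>30)&(L[:,1]<110)&(abs(L[:,0])<45)&(abs(L[:,2]-6)<25)
    M=np.zeros(c['d'].shape,np.uint8);M[v[m],u[m]]=1;k=cv2.convexHull(big(M)[0])[:,0]
    W=ray(c,k,s['eef_pos'][2]-8.0);W=(W-s['eef_pos'])@C;print(' board',cv2.fitEllipse(W[:,:2].astype(np.float32)))
E
```

```text
[ 0.90559019 -0.24965477  0.34289781] [-0.33056622  0.0911311   0.93937271] [ 507.54903987 -244.29820062  174.54354416]
[419.47433973 316.68849208  95.82032914] 13.1401454005485 [-0.10448742 -0.18901581 -3.91286329]
top 841 frame plane (tool z=ax+by+c) [-0.0107  0.0143  5.5868] y range 15.299164136215104 107.56773171761397 x -40.94645697178202 41.968834892868884
 board ((-1.8845336437225342, 66.42149353027344), (54.13526153564453, 55.73622512817383), 63.84705352783203)
scene 775 frame plane (tool z=ax+by+c) [4.3000e-03 7.2000e-03 4.8505e+00] y range 15.190879731771822 109.26679846227591 x -40.53235580453049 41.698245977677395
 board ((-0.5704860687255859, 65.53480529785156), (54.373779296875, 55.145389556884766), 46.08867645263672)
```

```bash
cat >> fin.py <<'E'
R=target_rot(-hz,hx); OFF=np.array([-1.0,66,12.2])
def go(h): 
    P=foc-R@OFF+h*hz; print(P.round(1)); delta(R,P)
E
python3 - <<'E'
from fin import *
go(40)
E
```

```text
[ 430.8 -222.1  200.9]
t 16.375 turn [-0.3506 -0.0196  0.1171] shift(now axes) [-530.79   92.3  -105.26] shift(after-turn axes) [-516.1   181.19  -46.36] q [-0.79  0.78  0.1   1.99 -0.18  0.38 -0.71] F [ 0.4  0.8 -3.6] w 13.6
```

play_rows([
  [0,0,0,0,0,-20,255],
  [0,0,0,0,0,-35,255],
  [0,0,0,0,0,-35,255],
  [0,0,0,-10,5,-20,255],
  [0,0,0,-20,8,-10,255],
  [0,0,0,-30,10,0,255],
  [0,0,0,-40,10,0,255],
  [0,0,0,-45,10,0,255],
  [0,0,0,-45,10,0,255],
  [0,0,0,-45,10,0,255],
])

```text
time: 17.62
eef_pos: [445.6, 72.0, 215.0]
tcp_rot: [-2.383, -2.046, 0.004]
wrist_force: [1.1, -0.9, -3.5]
grip_width: 13.2
```

play_rows([
  [0,0,0,-45,10,0,255],
  [0,0,0,-45,10,0,255],
  [0,0,0,-45,9,0,255],
  [0,0,0,-45,0,0,255],
  [0,0,0,-40,0,0,255],
  [0,0,0,-35,0,0,255],
  [0,0,0,-25,0,0,255],
  [0,0,0,-15,0,0,255],
  [0,0,0,0,0,0,255],
  [0,0,0,0,0,0,255],
])

```text
time: 18.88
eef_pos: [431.0, -219.7, 215.6]
tcp_rot: [-2.38, -2.049, -0.001]
wrist_force: [0.2, 0.1, -3.9]
grip_width: 13.5
```

play_rows([
  [-0.06,-0.0033,0.02,0,0,0,255],
  [-0.06,-0.0033,0.02,0,0,0,255],
  [-0.06,-0.0033,0.02,0,0,0,255],
  [-0.06,-0.0033,0.02,0,0,0,255],
  [-0.06,-0.0033,0.02,0,0,0,255],
  [-0.05,-0.0031,0.0171,0,0,0,255],
  [0,0,0,0,0,0,255],
  [0,0,0,0,0,0,255],
  [0,0,0,0,0,0,255],
])

```text
time: 20.0
eef_pos: [433.2, -222.0, 219.6]
tcp_rot: [2.268, 1.729, 0.305]
wrist_force: [0.8, 1.3, -3.8]
grip_width: 13.6
```

```bash
python3 - <<'E'
from fin import *
go(40)
E
```

```text
[ 430.8 -222.1  200.9]
t 20.0 turn [-0.0042 -0.0026  0.0004] shift(now axes) [-0.76 -8.46 16.81] shift(after-turn axes) [-0.72 -8.53 16.77] q [ 0.48  0.45 -0.09  2.31 -0.19  0.04  0.32] F [ 0.8  1.3 -3.8] w 13.6
```

q6 is at its lower limit (0.04), so the near-end grip orientation won't work at the final height. I will set the carrier back down, regrasp the plate turned half a turn, and present it with the grip at the far end, which the task allows.

```bash
python3 - <<'E'
from h import *
s=__import__('station').monitor.sense();print(s['qpos'].round(4))
down([s['eef_pos'][0],s['eef_pos'][1],220],np.radians(-15.4))
down([420,317,120],np.radians(-43))
E
```

```text
[ 0.4759  0.4519 -0.09    2.3061 -0.1886  0.0434  0.3206]
t 20.0 turn [ 0.3458 -0.0024  0.0007] shift(now axes) [ 0.    0.13 -0.35] shift(after-turn axes) [ 0.   -0.   -0.37] q [ 0.48  0.45 -0.09  2.31 -0.19  0.04  0.32] F [ 0.8  1.3 -3.8] w 13.6
t 20.0 turn [ 0.3385 -0.0857  0.4775] shift(now axes) [ 516.09 -180.25   42.2 ] shift(after-turn axes) [ 385.23 -377.22   99.63] q [ 0.48  0.45 -0.09  2.31 -0.19  0.04  0.32] F [ 0.8  1.3 -3.8] w 13.6
```

play_rows([
  [0.06,0,0,0,0,0,255],
  [0.075,0,0,0,0,0,255],
  [0.075,0,0,10,0,0,255],
  [0.075,0,0,20,0,0,255],
  [0.061,0,0,30,0,0,255],
  [0,0,0,40,0,0,255],
  [0,0,0,45,0,0,255],
  [0,0,0,45,0,0,255],
  [0,0,0,45,-8,0,255],
  [0,0,0,45,-15,0,255],
])

```text
time: 21.25
eef_pos: [485.9, 55.8, 220.2]
tcp_rot: [-2.498, -1.904, -0.005]
wrist_force: [0.9, 0.5, -3.9]
grip_width: 13.8
```

play_rows([
  [0,0,0,45,-20,0,255],
  [0,0,0,45,-20,0,255],
  [0,0,0,45,-25,0,255],
  [0,0,0,40,-25,0,255],
  [0,0,0.1,30,-20,10,255],
  [0,0,0.13,20,-10,20,255],
  [0,0,0.13,5,-8,30,255],
  [0,0,0.12,0,0,25,255],
  [0,0,0,0,0,15,255],
  [0,0,0,0,0,0,255],
])

```text
time: 22.5
eef_pos: [425.9, 311.5, 120.2]
tcp_rot: [-2.876, -1.257, 0.0]
wrist_force: [-1.0, -0.1, -2.7]
grip_width: 13.3
```

```bash
python3 - <<'E'
from h import *
down([420,317,16],np.radians(-43))
E
```

```text
t 22.5 turn [-0.0022 -0.0006  0.0039] shift(now axes) [-3.0000e-02 -7.8800e+00  1.0424e+02] shift(after-turn axes) [  0.    -8.12 104.23] q [-0.89  0.76  0.29  1.97 -0.45  0.47 -1.02] F [-1.  -0.1 -2.7] w 13.3
```

play_rows([
  [-0.002,0,0,0,0,25,255],
  [0,0,0,0,0,30,255],
  [0,0,0,0,0,25,255],
  [0,0,0,0,0,14,255],
  [0,0,0,0,0,6,255],
  [0,0,0,0,0,2,255],
  [0,0,0,0,0,1,255],
  [0,0,0,0,0,0.7,255],
  [0,0,0,0,0,0,255],
])

```text
time: 23.62
eef_pos: [426.3, 311.9, 17.5]
tcp_rot: [-2.879, -1.255, -0.003]
wrist_force: [-0.2, 0.2, -3.4]
grip_width: 13.2
```

```bash
python3 - <<'E'
from h import *
down([420,317,16],np.radians(-43))
E
```

```text
t 23.625 turn [ 0.0001 -0.0022  0.002 ] shift(now axes) [-0.49 -8.09  1.49] shift(after-turn axes) [-0.51 -8.09  1.49] q [-0.81  0.93  0.15  2.   -0.52  0.24 -0.96] F [-0.2  0.2 -3.4] w 13.2
```

play_rows([
  [0,0,0,0,0,0.8,255],
  [0,0,0,0,0,0.7,255],
  [0,0,0,0,0,0,255],
  [0,0,0,0,0,0,200],
  [0,0,0,0,0,0,160],
  [0,0,0,0,0,0,110],
  [0,0,0,0,0,0,110],
  [0,0,0,0,0,-15,110],
  [0,0,0,0,0,-40,110],
  [0,0,0,0,0,-45,110],
])

```text
time: 24.88
eef_pos: [425.7, 311.3, 117.3]
tcp_rot: [-2.879, -1.255, -0.001]
wrist_force: [1.1, -0.4, -0.0]
grip_width: 48.5
```

play_rows([
  [0,0,-0.185,0,0,0,110],
  [0,0,-0.185,0,0,0,110],
  [0,0,-0.185,0,0,0,110],
  [0,0,-0.185,0,0,0,110],
  [0,0,-0.185,0,0,0,110],
  [0,0,-0.185,0,0,0,110],
  [0,0,-0.185,0,0,0,110],
  [0,0,-0.185,0,0,0,110],
  [0,0,-0.185,0,0,0,110],
  [0,0,-0.185,0,0,0,110],
])

```text
time: 26.12
eef_pos: [426.4, 311.1, 116.7]
tcp_rot: [0.721, 3.055, 0.002]
wrist_force: [0.3, -0.3, -0.6]
grip_width: 48.4
```

play_rows([
  [0,0,-0.185,0,0,0,110],
  [0,0,-0.185,0,0,0,110],
  [0,0,-0.185,0,0,0,110],
  [0,0,-0.185,0,0,0,110],
  [0,0,-0.185,0,0,0,110],
  [0,0,-0.185,0,0,0,110],
  [0,0,-0.182,0,0,0,110],
  [0,0,0,0,0,0,110],
  [0,0,0,0,0,0,110],
])

```text
time: 27.25
eef_pos: [426.3, 311.3, 116.1]
tcp_rot: [-1.25, 2.88, -0.0]
wrist_force: [0.1, -0.3, -0.1]
grip_width: 48.3
```

```bash
python3 - <<'E'
from h import *
for n in('scene','top'):
    c=grab(n,f'pics/{n}6.npz')
    t=c['p'][235:335,350:480] if n=='scene' else c['p'][225:315,100:190]
    t=cv2.resize(t,None,fx=4,fy=4,interpolation=cv2.INTER_CUBIC)[:400,:400]
    globals()[n]=cv2.copyMakeBorder(t,0,400-t.shape[0],0,400-t.shape[1],cv2.BORDER_CONSTANT)
cv2.imwrite('pics/s6.png',np.hstack([scene,top])[:,:,::-1])
down([426.3,311.9,16],np.radians(137))
E
```

```text
t 27.35 turn [-0.0008  0.0019  0.0004] shift(now axes) [-0.24  0.3  99.96] shift(after-turn axes) [-0.42  0.22 99.96] q [-0.41  0.78 -0.51  1.95  0.68  0.58  1.  ] F [ 0.3  0.4 -0.3] w 48.9
```

View pics/s6.png

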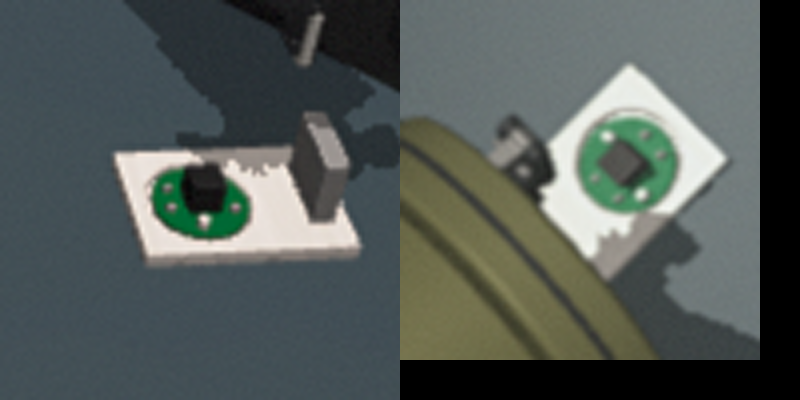

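The carrier stands flat with the board still home: board at (205,195) and grip at (320,170) in the left crop. I regrasp it half a turn round.

play_rows([
  [0,0,0,-0.3,0.3,25,110],
  [0,0,0,0,0,25,110],
  [0,0,0,0,0,20,110],
  [0,0,0,0,0,15,110],
  [0,0,0,0,0,9,110],
  [0,0,0,0,0,6,110],
  [0,0,0,0,0,0,110],
  [0,0,0,0,0,0,110],
])

```text
time: 28.35
eef_pos: [426.4, 312.3, 16.1]
tcp_rot: [-1.255, 2.878, 0.002]
wrist_force: [-0.1, 0.9, 0.2]
grip_width: 48.4
```

```bash
python3 - <<'E'
from h import *
down([426.3,311.9,16],np.radians(137))
E
```

```text
t 28.35 turn [-0.      0.0025  0.0021] shift(now axes) [ 0.34 -0.21  0.11] shift(after-turn axes) [ 0.34 -0.21  0.11] q [-0.52  0.94 -0.33  1.98  0.85  0.36  0.86] F [-0.1  0.9  0.2] w 48.4
```

play_rows([
  [0,0.002,0.002,0,0,0,150],
  [0,0,0,0,0,0,185],
  [0,0,0,0,0,0,200],
  [0,0,0,0,0,0,210],
  [0,0,0,0,0,0,225],
  [0,0,0,0,0,0,255],
  [0,0,0,0,0,0,255],
  [0,0,0,0,0,0,255],
])

```text
time: 29.35
eef_pos: [426.2, 312.1, 15.8]
tcp_rot: [1.253, -2.881, 0.0]
wrist_force: [-0.1, -0.6, 2.9]
grip_width: 13.5
```

play_rows([
  [0,0,0,0,0,-3,255],
  [0,0,0,0,0,-8,255],
  [0,0,0,0,0,-20,255],
  [0,0,0,0,0,-30,255],
  [0,0,0,0,0,-40,255],
  [0,0,0,0,0,-40,255],
  [0,0,0,0,0,-40,255],
  [0,0,0,0,0,-20,255],
  [0,0,0,0,0,0,255],
  [0,0,0,0,0,0,255],
])

```text
time: 30.6
eef_pos: [425.6, 311.2, 215.7]
tcp_rot: [1.252, -2.879, 0.002]
wrist_force: [-0.6, -0.8, -3.8]
grip_width: 13.5
```

```bash
cat >> fin.py <<'E'
OFF=np.array([1.0,-66,12.2]); R=target_rot(-hz,hx)
E
python3 - <<'E'
from fin import *
P=foc-R@OFF+40*hz;print(P)
down([P[0],P[1],235],np.radians(-15.4))
go(40)
E
```

```text
[ 549.79666794 -256.98240882  246.21005506]
t 30.6 turn [ 0.0006 -0.0025 -0.4816] shift(now axes) [ 330.96 -478.28  -18.39] shift(after-turn axes) [ 514.8  -270.61  -19.26] q [-0.32  0.65 -0.65  1.86  0.53  0.82  1.14] F [-0.6 -0.8 -3.8] w 13.5
[ 549.8 -257.   246.2]
t 30.6 turn [ 0.3438 -0.0867 -0.476 ] shift(now axes) [ 330.99 -478.28  -29.6 ] shift(after-turn axes) [ 514.74 -264.76   64.2 ] q [-0.32  0.65 -0.65  1.86  0.53  0.82  1.14] F [-0.6 -0.8 -3.8] w 13.5
```

play_rows([
  [0,0,0.1,0,0,-5,255],
  [0,0,0.18,0,0,-10,255],
  [0,0,0.18,0,0,-5,255],
  [0,0,0.18,0,0,0,255],
  [0,0,0.18,0,0,0,255],
  [0,0,0.18,0,0,0,255],
  [0,0,0.18,0,0,0,255],
  [0,0,0.18,0,0,0,255],
  [0,0,0.18,0,0,0,255],
  [0,0,0.18,0,0,0,255],
])

```text
time: 31.85
eef_pos: [425.4, 311.6, 235.2]
tcp_rot: [-1.373, -2.825, 0.005]
wrist_force: [0.1, -0.7, -3.5]
grip_width: 13.7
```

play_rows([
  [0,0,0.18,0,0,0,255],
  [0,0,0.18,0,0,0,255],
  [0,0,0.18,0,0,0,255],
  [0,0,0.18,0,0,0,255],
  [0,0,0.15,-5,2,0,255],
  [0,0,0.07,-15,8,0,255],
  [0,0,0,-30,16,0,255],
  [0,0,0,-40,21,0,255],
  [0,0,0,-45,23,0,255],
  [0,0,0,-45,23,0,255],
])

```text
time: 33.1
eef_pos: [470.1, 111.6, 236.2]
tcp_rot: [2.498, 1.904, -0.003]
wrist_force: [1.1, 0.1, -3.2]
grip_width: 13.6
```

play_rows([
  [0,0,0,-45,24,0,255],
  [0,0,0,-45,24,0,255],
  [0,0,0,-45,24,0,255],
  [0,0,0,-45,24,0,255],
  [0,0,0,-45,24,0,255],
  [0,0,0,-45,24,0,255],
  [0,0,0,-35,18,0,255],
  [0,0,0,-20,10,0,255],
  [0,0,0,-10,6,0,255],
  [0,0,0,0,0,0,255],
])

```text
time: 34.35
eef_pos: [552.4, -256.3, 236.2]
tcp_rot: [-2.499, -1.902, 0.002]
wrist_force: [1.3, -0.0, -3.4]
grip_width: 13.2
```

```bash
python3 - <<'E'
from fin import *
go(40)
E
```

```text
[ 549.8 -257.   246.2]
t 34.35 turn [-0.3514  0.0004 -0.0005] shift(now axes) [ -1.35  -2.31 -10.05] shift(after-turn axes) [ -1.34   1.29 -10.23] q [ 0.34  0.66  0.04  1.62 -0.03  0.87  0.12] F [ 1.3 -0.  -3.4] w 13.2
```

play_rows([
  [0,0,0,-1.3,-2.3,-10,255],
  [-0.06,0,0,0,0,0,255],
  [-0.07,0,0,0,0,0,255],
  [-0.07,0,0,0,0,0,255],
  [-0.07,0,0,0,0,0,255],
  [-0.06,0,0,0,0,0,255],
  [-0.021,0,0,0,0,0,255],
  [0,0,0,0,0,0,255],
  [0,0,0,0,0,0,255],
])

```text
time: 35.48
eef_pos: [551.2, -256.2, 247.1]
tcp_rot: [2.263, 1.726, 0.306]
wrist_force: [0.6, -0.4, -3.3]
grip_width: 13.5
```

```bash
cat > chk.py <<'E'
from fin import *
import sys
from station import monitor
s=monitor.sense();C=Ro.from_rotvec(s['tcp_rot']).as_matrix();h=float(sys.argv[1]);k=sys.argv[2]
go(h)
# ray onto board-top plane (4 mm above underside) given the present tool pose; express board centre and frame in tool axes, lens axes
for n in('top','scene'):
    c=grab(n,f'pics/{n}{k}.npz');p=c['p'].astype(int);g=(p[...,1]>p[...,0]+25)&(p[...,1]>p[...,2]+15)
    ctr=proj(c,s['eef_pos']+C@OFF)[0];yy,xx=np.mgrid[:420,:560];g&=np.hypot(xx-ctr[0],yy-ctr[1])<40
    kk=big(g)
    if not kk: print(n,'no board');continue
    hull=cv2.convexHull(np.vstack([q for q in kk if cv2.contourArea(q)>8]))[:,0].astype(float);Kc=c['mtx']
    d=np.c_[(hull-Kc[:2,2])/Kc[0,0],np.ones(len(hull))]@c['R'];o=-c['R'].T@c['t'];dt,ot=d@C,(o-s['eef_pos'])@C
    W=ot+dt*((OFF[2]-4-ot[2])/dt[:,2])[:,None];e=cv2.fitEllipse(W[:,:2].astype(np.float32));b=np.array([e[0][0],e[0][1],OFF[2]])
    print(n,'board in tool',b.round(2),np.round(e[1],1),'err in lens axes',((s['eef_pos']+C@b-foc)@np.c_[hx,fy,hz]).round(2))
    v,u=np.nonzero(c['d']>0);dd=c['d'][v,u].astype(float)
    X=(np.c_[(u-Kc[0,2])/Kc[0,0]*dd,(v-Kc[1,2])/Kc[0,0]*dd,dd]-c['t'])@c['R'];L=(X-lens)@np.c_[hx,fy,hz];pp=p[v,u]
    w=(np.abs(L[:,0])<70)&(abs(L[:,1])<37)&(abs(L[:,2]-96-h)<10)&(pp.min(1)>90)
    if w.sum()>50: print(' frame top in lens axes z=ax+by+c',np.linalg.lstsq(np.c_[L[w,:2],np.ones(w.sum())],L[w,2],rcond=None)[0].round(4),w.sum(),'(want 0,0,',96+h,')')
E
python3 chk.py 40 7
```

```text
[ 549.8 -257.   246.2]
t 35.475 turn [ 0.0013 -0.0002  0.001 ] shift(now axes) [-1.12 -1.42  0.47] shift(after-turn axes) [-1.12 -1.42  0.48] q [ 0.4   0.53 -0.03  1.96 -0.07  0.31  0.17] F [ 0.6 -0.4 -3.3] w 13.5
top board in tool [  2.39 -66.58  12.2 ] [44.1 52.5] err in lens axes [ 0.85  2.45 40.39]
 frame top in lens axes z=ax+by+c [6.600000e-03 1.720000e-02 1.358426e+02] 767 (want 0,0, 136.0 )
scene board in tool [ -3.33 -67.8   12.2 ] [44.7 53.2] err in lens axes [-0.36 -3.27 40.39]
 frame top in lens axes z=ax+by+c [ 8.300000e-03 -2.550000e-02  1.374209e+02] 206 (want 0,0, 136.0 )
```

play_rows([
  [0.001,0,0.001,-1.1,-1.4,5,255],
  [0,0,0,0,0,10,255],
  [0,0,0,0,0,10,255],
  [0,0,0,0,0,8,255],
  [0,0,0,0,0,5,255],
  [0,0,0,0,0,2,255],
  [0,0,0,0,0,0,255],
  [0,0,0,0,0,0,255],
  [0,0,0,0,0,0,255],
])

```text
time: 36.7
eef_pos: [562.2, -260.8, 209.0]
tcp_rot: [2.266, 1.724, 0.305]
wrist_force: [0.0, 0.4, -4.0]
grip_width: 13.3
```

```bash
python3 chk.py 0 8; python3 - <<'E'
from fin import *
a=load('pics/top8.npz');b=load('pics/scene8.npz');s=[]
for c,cc in((a,(390,240)),(b,(235,165))):
    s.append(cv2.resize(c['p'][cc[1]-60:cc[1]+60,cc[0]-50:cc[0]+50],None,fx=4,fy=4,interpolation=cv2.INTER_CUBIC))
cv2.imwrite('pics/s8.png',np.hstack(s)[:,:,::-1])
E
```

```text
[ 563.  -260.6  208.6]
t 36.7 turn [ 0.0004  0.0002 -0.0007] shift(now axes) [0.41 0.54 0.63] shift(after-turn axes) [0.41 0.54 0.63] q [ 0.4   0.6  -0.04  1.97 -0.07  0.23  0.17] F [ 0.   0.4 -4. ] w 13.3
top board in tool [  3.55 -67.47  12.2 ] [40.8 54. ] err in lens axes [-2.01  2.18  0.6 ]
 frame top in lens axes z=ax+by+c [ 5.90000e-03 -2.40000e-03  9.61195e+01] 757 (want 0,0, 96.0 )
scene board in tool [ -2.52 -66.28  12.2 ] [41.1 54.3] err in lens axes [-0.81 -3.89  0.6 ]
 frame top in lens axes z=ax+by+c [ 5.40000e-03 -5.55000e-02  9.74723e+01] 261 (want 0,0, 96.0 )
```

View pics/s8.png

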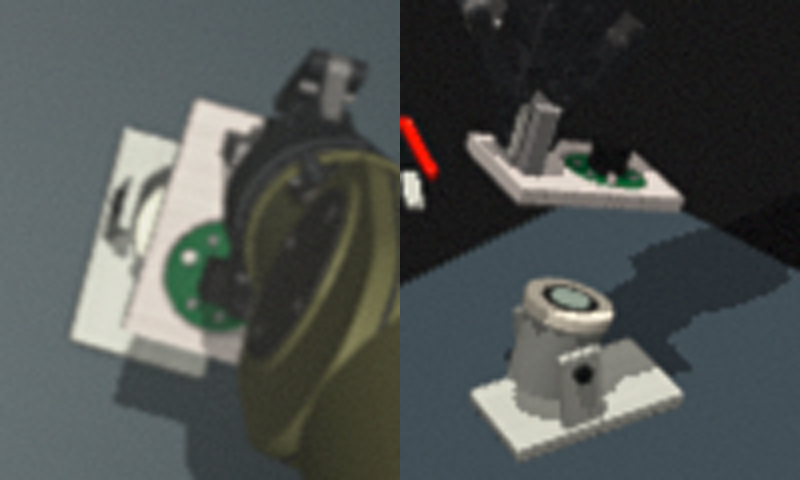

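In the left crop the board is at (205,275), half hidden by the hand. In the right crop the carrier hangs tilted above the lens, parallel to its face, with the lens at (570,297). Next I check the carrier's visible edges on the plane of the frame top.

```bash
python3 - <<'E'
from fin import *
H=np.c_[hx,fy,hz]
for n in('top','scene'):
    c=load(f'pics/{n}8.npz');K=c['mtx'];s=8
    P=cv2.resize(c['p'],None,fx=2,fy=2,interpolation=cv2.INTER_CUBIC).astype(int);D=cv2.resize(c['d'],None,fx=2,fy=2,interpolation=cv2.INTER_NEAREST)
    v,u=np.mgrid[:840,:1120];U=np.c_[(u.ravel()+.5)/2-.5,(v.ravel()+.5)/2-.5]
    d=np.c_[(U-K[:2,2])/K[0,0],np.ones(len(U))]@c['R'];o=-c['R'].T@c['t']
    X=o+d*D.ravel()[:,None];L=(X-lens)@H
    m=(abs(L[:,2]-96.5)<4)&(abs(L[:,0])<120)&(abs(L[:,1])<60)&(P.reshape(-1,3).min(1)>90)
    dl,ol=d[m]@H,(o-lens)@H;W=ol+dl*((96-ol[2])/dl[:,2])[:,None]
    print(n,m.sum())
    for lo,hi in((-35,-20),(-20,0),(0,20),(20,40),(40,55),(55,75)):
        q=W[(W[:,0]>lo)&(W[:,0]<hi)]
        if len(q)>20:print('  x',lo,hi,'y 1..99%',np.percentile(q[:,1],[1,99]).round(1))
    for lo,hi in((-38,-20),(-20,0),(0,20),(20,38)):
        q=W[(W[:,1]>lo)&(W[:,1]<hi)]
        if len(q)>20:print('  y',lo,hi,'x 1..99%',np.percentile(q[:,0],[1,99]).round(1))
E
```

```text
top 3129
  x -35 -20 y 1..99% [-22.1  36.1]
  x -20 0 y 1..99% [ 5.8 36.9]
  x 0 20 y 1..99% [ 5.4 36.9]
  x 20 40 y 1..99% [ 7.8 36.3]
  x 40 55 y 1..99% [ 9.8 36.9]
  x 55 75 y 1..99% [ 9.1 36.9]
  y -38 -20 x 1..99% [-39.6 -23.3]
  y -20 0 x 1..99% [-39.5 -24.1]
  y 0 20 x 1..99% [-38.9  82.7]
  y 20 38 x 1..99% [-38.2  82.2]
scene 1400
  x -35 -20 y 1..99% [-21.8  43.3]
  x -20 0 y 1..99% [-45.2  43.8]
  x 0 20 y 1..99% [-46.   46.3]
  x 20 40 y 1..99% [-30.7  43.7]
  x 40 55 y 1..99% [-9.6 44. ]
  x 55 75 y 1..99% [-45.2  42.8]
  y -38 -20 x 1..99% [-41.5  86.8]
  y -20 0 x 1..99% [-41.8  86.7]
  y 0 20 x 1..99% [-42.7  86.3]
  y 20 38 x 1..99% [-40.4  85.9]
```

play_rows([
  [0,0,0,0.4,0.5,0.6,255],
  [0,0,0,0,0,0,255],
  [0,0,0,0,0,0,255],
  [0,0,0,0,0,0,255],
  [0,0,0,0,0,0,255],
  [0,0,0,0,0,0,255],
  [0,0,0,0,0,0,255],
  [0,0,0,0,0,0,255],
])

```text
time: 37.8
eef_pos: [562.9, -260.5, 208.3]
tcp_rot: [2.266, 1.725, 0.305]
wrist_force: [-0.1, 0.2, -3.4]
grip_width: 13.7
```

```bash
python3 - <<'E'
from fin import *
from station import r,monitor
go(0);print(abs(monitor.sense()['joint_vel']).max())
E
```

```text
[ 563.  -260.6  208.6]
t 37.8 turn [-0.0001  0.0001 -0.0006] shift(now axes) [-0.07  0.22 -0.24] shift(after-turn axes) [-0.07  0.22 -0.24] q [ 0.4   0.6  -0.04  1.97 -0.07  0.23  0.17] F [-0.1  0.2 -3.4] w 13.7
0.001750045682992014
```

```bash
python3 -c "
from station import r
print(r.sign_off())"
```

```text
the job is handed in; nothing more can be done
None
```

The round board is seated in the carrier. The arm is holding the loaded carrier still in front of the inspection camera, with the grip at the far end. I handed the job in at about 38 s.

- **Change of plan:** my first approach, with the grip end towards the robot, drove joint 6 to its lower limit (0.04 rad). I set the loaded carrier back on the bench, regrasped the grip plate half a turn round, and presented it with the grip at the far end.
- **Seating:** before pickup, the board's top face measured 2.0 mm below the frame top and level to about 0.01 rad in both views, so it is fully home. It sits about 1 mm off the recess centre. I aimed the board rather than the recess at the lens axis.
- **Final pose:** the tool is within 0.4 mm and 0.001 rad of the target I calculated, with joint speeds at about 0. Wrist force is about 3.4 N, roughly the weight of the load.
- **Height and tilt:** in the top view, depth put the frame top 96.1 mm along the lens axis, against 96 wanted, and square to within 0.006 rad.
- **Checks that disagreed:**
  - The two cameras differ by several millimetres across the carrier's width: the top view says about −2 mm, the scene view about +3 mm. The hand half hid the board from both, so their fits of the board differed too (+2 and −4 mm). I kept the arm's own position, which lies between them.
  - The scene view's depth was 1.5 mm higher and gave a 0.055 rad sideways tilt. It rested on far fewer points, so I did not act on it.

I did not re-measure the square board, screwdriver and spool at the end, but no move went near them. The wrist force showed no contact with the camera.

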